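Empty the swing herb mill and pin it upright

ROBOT

A 7-joint arm with a two-finger parallel gripper is mounted at the origin on the work surface. World frame = base frame: x ahead of the robot, y to its left, z up, the work surface at z = 0. Lengths are in m, angles in rad, forces in N, time in s.
With the tool pointing down it reaches from about 0.425 to 0.825 m from the base axis. Payload 3.6 kg.
Tool frame: the origin (TCP) lies at the very end of the fingers, on their centre line; the grasp point (between the pads) lies manip.pinch_z behind it (manip.pinch_z is the distance from the TCP to the grasp point, in m); z points along the fingers, y is the direction in which the jaws open and shut (so a half turn about z gives the same grasp; the last joint's range is limited). The gripper opens to 93 mm and grips with 3 to 60 N. Pads are 15 mm wide; open, the fingers measure 128 mm over their backs; the gripper's body (75 mm by 188 mm) begins 65 mm behind the grasp point.
Start: joints at [-1.278, 0.615, -0.013, 1.423, 0.008, 1.103, -0.04], TCP at [0.204, 0.617, 0.219] pointing down, gripper open.
Joint ranges: [-3.12, 3.12], [-0.3, 2.06], [-1.34, 1.32], [0.26, 2.42], [-1.36, 4.5], [0.01, 1.98], [-2.84, 2.84]. Speed limits (rad/s): [2.79, 2.79, 3.14, 3.14, 3.14, 3.14, 3.14].

INTERFACE

Orientations are given as a rotation vector (axis times angle).
In Python, from plant import get_state, eyes, manip gives the robot as it stands. The module is installed in compiled form; this text tells all that it offers.
- The arm moves only by the tool drive_tool, never from a script. Its argument "motion" is one flat list of numbers, 5 for each row, row after row: the shift along the tool's x, y, z in mm, then the turn about the tool's z in rad, then the finger opening in mm, from 0 to 93. In form: [x, y, z, roll, fingers, x, y, z, roll, fingers, ...]. A call has 1 to 10 rows; each row shifts and turns the commanded pose from where the row before left it, along the tool's axes as they then stand; what a row does not reach is not made up. A row lasts 1/12 s, in which the tool goes at most 41.7 mm and 7.16 degrees, less where a joint would pass 70% of its speed; a pose out of reach is approached as far as the arm can. A call is refused whole if a number of a shift passes 41.7 or a number of a turn 0.125, either way. A call with a gripper value outside its range is refused whole. The fingers move at their own pace and stop on an object; "grip_force" is the grip in N (left out, the last holds). Time passes only in rows, so rows that do not move let the fingers close. It gives the time, the measured TCP pose, the force and the opening at its end, in the units of the state.
- get_state(): the state, without advancing time (a new reading comes with each control period).
- eyes.snapshot(name): name is "scene" or "top" or "wrist"; returns a dict with "img" (480x640x3 uint8, blue, green, red), "fx", "fy", "cx", "cy" (pixels), "cam_to_world" (4x4, takes a point from camera to world coordinates). Camera axes: x right, y down, z forward; pixel columns grow to the right and rows downward; lengths in m; the calibration is good to about 2 mm. A picture is of the moment at which its call begins. There is no depth.
- manip.finish_job(): hands the job in, once; it reports no verdict.
The state is a dict: "t": time; "q": joint angles; "joint_vel": joint speeds; "joint_efforts": joint torques, N m; "position": TCP position; "tool_rot": TCP orientation; "force": force on the tool from outside, world axes, zero at the start; "torque": the same for the moment, N m; "finger_gap": opening from 0.0 (shut) to 1.0 (fully open).
Only numpy, scipy, OpenCV 4.12 (cv2) and the standard library are available. Lean on these libraries where they do the work, as an engineer would, in place of code of your own. Each camera call takes 0.05 s, during which the arm holds its last target. There are 200 camera calls.

TASK

Empty the dried limes out of the herb mill: swing its drum over to 110 degrees (the end mark on its scale), hold it there for a second or two so that the limes drop into the tray, then swing the drum back fully upright. Lock it by dropping the steel locking pin from the wooden block down through the drum's ear and the bracket under it until its collar is fully home. Leave the other things on the counter where they are.

Things in the scene. Friction and masses are not known exactly. Their poses are not given: they have to be found in the camera images.
- mill: fixed cradle of the herb mill: grey base box 155 x 210 mm, 36 mm high, and two upright steel cheeks (56 mm wide) at y = -93 and +93 mm that carry the drum. Origin on the counter under the drum's middle; z up; x is the way the drum tips to pour: away from the robot, turned by the mill's yaw (up to 0.3 rad either way). The tilt axis lies along y, 170 mm above the counter.
- drum (a joint): tilt of the drum, rad: 0 upright at its stop (as it starts), growing as the mouth tips to the mill's +x; 1.92 = 110 degrees, the end mark of the scale; far stop 2.2. Open steel cup 150 mm across, 114 mm deep (rim 162 mm across) above the axis, grey motor housing (128 mm across, 100 mm deep) below it. Balanced and stiff: 3 to 8 N at the lever; stays at any angle where it is left.
- lever_grip (a point): middle of the drum's lever handle, a black round grip 22 mm thick, 92 mm long, that turns freely on its spindle along the mill's y (spans y = -115 to -207 mm; this point -161), 100 mm from the tilt axis. It swings with the drum: drum upright, it leans 55 degrees back (mill x = -82, z = 227 mm); it passes over the top (z = 270) and leans 55 degrees forward at 110 degrees (x = +82, z = 227 mm). Axes of the drum.
- ear_hole (a point): centre, at the top face, of the 13 mm hole in the drum's locking ear: a steel plate 10 mm thick, 36 mm wide, sticking out of the drum on the mill's +y side. With the drum upright the plate is level, this point at mill x = 0, y = 118, z = 235 mm; it swings with the drum. The drum's rim is 49 mm higher, 37 mm to the side.
- bracket_hole (a point): centre, at the top face, of the 13 mm upright hole in the bracket on the cradle's +y cheek: a fixed level steel plate 10 mm thick; mill x = 0, y = 118, z = 220 mm. With the drum upright the ear lies 5 mm above the bracket, both holes in line, the ear's top face 15 mm above this point.
- pin_knob (a point): middle of the knob of the loose steel locking pin (0.12 kg, 102 mm long): knob 24 mm across, 46 mm tall; under it a collar 32 mm across, 6 mm thick; then a round shank 10 mm thick, 50 mm long, bluntly pointed over the last 8 mm. z runs from tip to knob; the knob's middle is 79 mm above the tip. Starts upright in the block, collar on it, knob's middle 84 mm above the counter.
- pin_tip (a point): lower end of the locking pin's shank, on its axis (see pin_knob).
- block: fixed wooden tool block, 62 x 140 mm, 55 mm high, with two upright 14 mm through holes at y = -38 and +38 mm: the locking pin stands in one, a tamper in the other. Origin in the middle of its underside; z up; its longer side is y, so the pin is best pinched along the block's x.
- tamper_knob (a point): middle of the wooden knob (34 mm across) of the tamper, a steel rod 110 mm tall in the other hole of the block; bystander.
- tray: shallow aluminium catch tray, 180 x 250 mm, walls 4 mm thick and 36 mm high, loose on the counter on the mill's +x side, where the drum pours. Origin in the middle of its underside; x the short way, y the long way.
- lime1: a whole dried lime, brown wrinkled ball 42 mm across, 15 g; origin at its centre. It starts in the drum.
- lime2: another dried lime just like lime1, also in the drum.
- lime3: another dried lime just like lime1, also in the drum.
- lid: the mill's loose lid, a steel disc 166 mm across and 18 mm thick with a black knob, lying on the counter; origin in the middle of its underside. Bystander.
- scoop: a steel herb scoop, 168 mm long, with a wooden handle; origin on its underside at the foot of the back wall, where blade and handle join. Bystander.
- jar: an amber glass jar, 72 mm across, 110 mm tall; origin in the middle of its underside. Bystander.
- tin: a steel tin, 74 mm across, 95 mm tall; origin in the middle of its underside. Bystander.
- mortar: a brass mortar, 116 mm across, 95 mm tall; origin in the middle of its underside. Bystander.
- weight: a brass shop weight, 54 mm across, 72 mm tall; origin in the middle of its underside. Bystander.
There are look-alikes about, which are no part of the job. What is shaped like the lime2 but purple or turquoise is not meant.

How it is judged:
On the way, in this order (a step that is already met when the one before it is completed fails the run):
1. the drum has been tipped to 110 degrees, within 8 degrees, and held there for a second (value of joint drum between 1.78 and 2.06 rad), for 1 s.
2. the drum has been swung back upright (value of joint drum below 0.04 rad), for 0.2 s.
At the end, for the whole second after the job is handed in: All three limes rest in the tray, which stands flat; the drum is upright (within 0.06 rad); the pin stands through ear and bracket, its tip within 5 mm of the bracket hole's axis and 30 to 45 mm below the bracket's top face (35 mm when its collar is on the ear) (x of lime1 in the frame of tray between -0.086 and 0.086 m and y of lime1 in the frame of tray between -0.121 and 0.121 m and z of lime1 in the frame of tray between 0 and 0.06 m and x of lime2 in the frame of tray between -0.086 and 0.086 m and y of lime2 in the frame of tray between -0.121 and 0.121 m and z of lime2 in the frame of tray between 0 and 0.06 m and x of lime3 in the frame of tray between -0.086 and 0.086 m and y of lime3 in the frame of tray between -0.121 and 0.121 m and z of lime3 in the frame of tray between 0 and 0.06 m and angle between tray's own z axis and vertical below 0.1 rad and value of joint drum below 0.06 rad and horizontal distance between pin_tip and bracket_hole below 0.005 m and z of pin_tip in the frame of bracket_hole between -0.045 and -0.03 m and horizontal distance between pin_knob and ear_hole below 0.01 m and linear speed of each of lime1, lime2, lime3 below 0.1 m/s); the robot touches nothing.
It fails at once if a bystander (lid, scoop, jar, tin, mortar, weight or tamper) is shifted by more than 40 mm (distance of any of lid, scoop, jar, tin, mortar, weight, tamper_knob from where it was at the start of the episode above 0.04 m).
It also fails if it takes over 72 s, if anything falls off the work surface, if the arm or the gripper's body presses on something with over 40 N, if the wrist force passes 120 N, or if a joint passes its speed limit or range.

## Working session

There is one attempt and no reset: what is moved stays moved. The work goes in short steps, Python scripts to look and compute and a tool call to move; the robot and the scene stay as the last step left them, time stands still between calls to the robot, and variables do not carry over. Pictures are saved under pics/ and viewed, about 8 in all and at most 12, crops included, and the job is handed in when it is done.

Besides the shell and the picture viewer there is one more tool, called as name(argument=value, ...), one argument or row to a line, values as JSON. drive_tool: Moves the arm, as the interface text tells. Its arguments: {"type":"object","properties":{"motion":{"type":"array","items":{"type":"number"}},"grip_force":{"type":"number"}},"required":["motion"]}

```bash
mkdir -p pics
python3 - <<'E'
from plant import get_state, eyes, manip
import cv2, numpy as np
print(manip.pinch_z); s=get_state(); print(s)
for n in("scene","top"):
    d=eyes.snapshot(n); cv2.imwrite(f"pics/{n}0.png",d["img"]); np.savez(f"{n}0.npz",**d); print(n,d["fx"],d["cx"],d["cy"],d["cam_to_world"].round(3).tolist())
E
```

```text
0.0188
{'t': 0.0, 'q': array([-1.27849062,  0.6158809 , -0.01259682,  1.42487518,  0.0080895 ,
        1.10341339, -0.04041872]), 'joint_vel': array([-0.00097185,  0.00048487, -0.00021848,  0.0001432 ,  0.00069322,
       -0.00022185,  0.00019264]), 'joint_efforts': array([-8.18167391e-04, -4.58944237e+01,  2.08936692e-01, -1.65746659e+01,
       -6.10395754e-02,  2.04538729e-02,  2.38407520e-04]), 'position': array([0.20348311, 0.61649871, 0.21751397]), 'tool_rot': array([-0.49856097, -3.10140973,  0.00392731]), 'force': array([ 0.08916756,  0.03558676, -0.17386586]), 'torque': array([0.02438182, 0.00415674, 0.00870862]), 'finger_gap': 1.0012315247670358}
scene 546.4563299686515 310.58285790609693 230.2093306263542 [[-0.742, 0.573, -0.349, 0.975], [0.67, 0.645, -0.368, 0.488], [0.014, -0.506, -0.862, 1.248], [0.0, 0.0, 0.0, 1.0]]
top 434.7790337199511 321.57687501052897 241.2689086884022 [[-0.005, -0.981, 0.193, 0.347], [-1.0, 0.002, -0.02, 0.037], [0.019, -0.193, -0.981, 1.189], [0.0, 0.0, 0.0, 1.0]]
```

View pics/scene0.png

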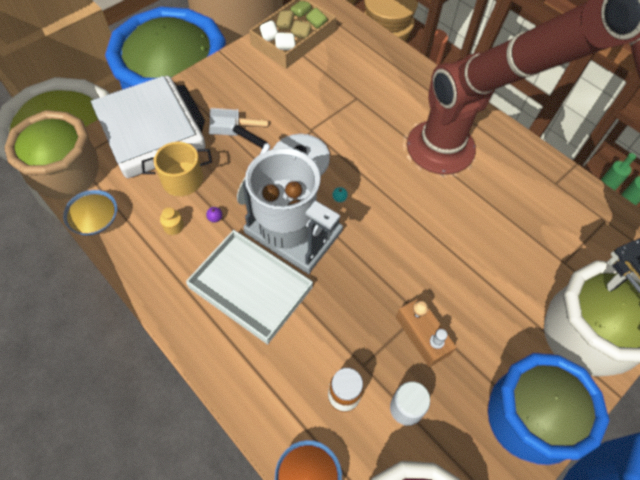

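View pics/top0.png

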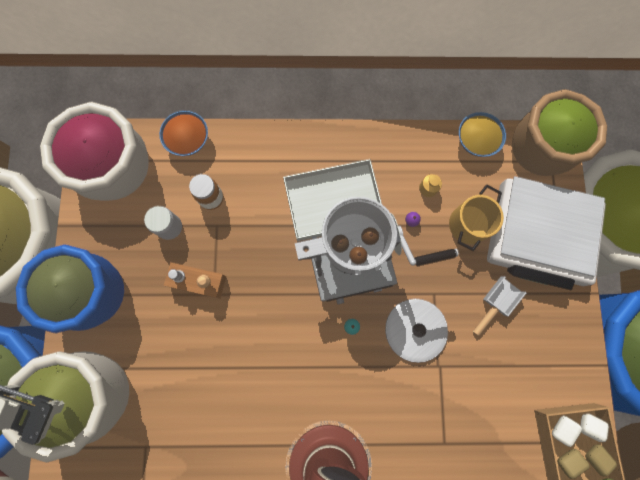

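The scene view shows the mill, tray, block and jar. In the top view the ear is near (306,248), the lever grip near (435,257) and the pin near (176,276). I'll zoom in for precise pixels.

Run:
```python
import cv2, numpy as np
t=cv2.imread("pics/top0.png"); s=cv2.imread("pics/scene0.png")
z=lambda im,x,y,w,h,k:cv2.resize(im[y:y+h,x:x+w],None,fx=k,fy=k,interpolation=cv2.INTER_CUBIC)
o=np.zeros((600,800,3),np.uint8)
o[0:320,0:720]=z(t,285,195,180,80,4)      # top mill
o[330:330+200,0:320]=z(t,155,255,80,50,4)  # top block
o[330:330+260,330:330+260]=z(s,395,295,65,65,4) # scene block
o[330:330+200,600:800]=z(s,295,195,50,50,4) # scene ear
cv2.imwrite("pics/crop.png",o)
```

```text
(no output)
```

View pics/crop.png

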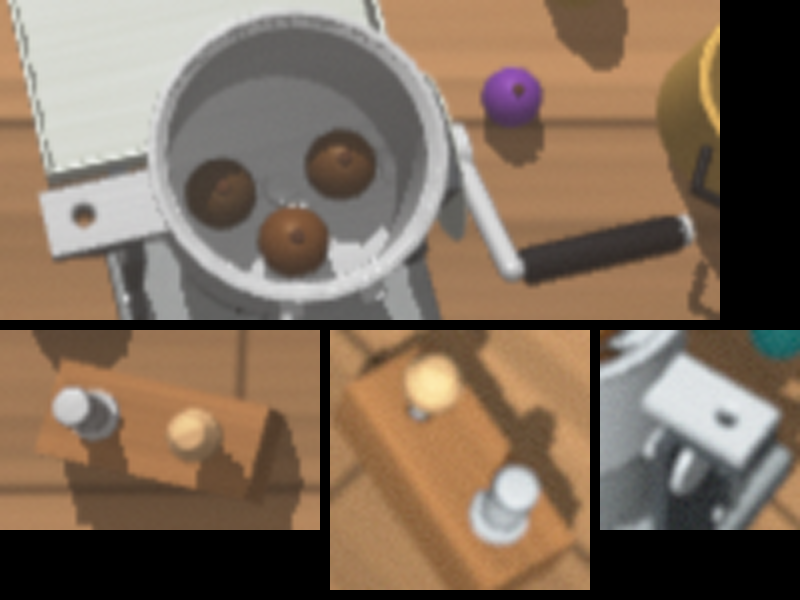

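```bash
cat > h.py <<'E'
import numpy as np
from scipy.spatial.transform import Rotation as R
from scipy.optimize import least_squares
def ld(n): return dict(np.load(n))
def proj(d,P):
    T=d["cam_to_world"]; p=T[:3,:3].T@(np.asarray(P)-T[:3,3])
    return np.array([d["fx"]*p[0]/p[2]+d["cx"],d["fy"]*p[1]/p[2]+d["cy"]])
def ray(d,uv,z):
    T=d["cam_to_world"]; v=T[:3,:3]@[(uv[0]-d["cx"])/d["fx"],(uv[1]-d["cy"])/d["fy"],1]
    return T[:3,3]+v*(z-T[2,3])/v[2]
def loc(p,P):
    c,s=np.cos(p[2]),np.sin(p[2]); return np.array([p[0]+c*P[0]-s*P[1],p[1]+s*P[0]+c*P[1],P[2]])
E
python3 - <<'E'
from h import *
t,s=ld("top0.npz"),ld("scene0.npz")
o=.375
M=[(t,(305.75-o,248.5-o),(0,.118,.235)),(t,(360-o,234.25-o),(0,0,.284)),(t,(436.2-o,257.2-o),(-.082,-.161,.227)),(s,(326.75-o,217-o),(0,.118,.235))]
f=least_squares(lambda p:np.concatenate([proj(d,loc(p,P))-uv for d,uv,P in M]),[.5,0,0]); print(f.x,f.fun.round(2))
m=f.x; print("ear",loc(m,(0,.118,.235)),"ray",ray(t,M[0][1],.235),ray(s,M[3][1],.235)); print("grip",loc(m,(-.082,-.161,.227)))
for n,a,b,z in [("knobtop",(172.7,274),(442,334.2),.107),("collar",(179.2,275.8),(437.5,341.2),.058),("tamper",(203.2,281),(420.5,308.2),.1)]:
    print(n,ray(t,np.array(a)-o,z),ray(s,np.array(b)-o,z))
E
```

```text
[ 0.54342852 -0.06242477  0.22441909] [ 0.53  0.95 -0.1  -1.06 -0.79  0.44 -0.4  -0.11]
ear [0.51716879 0.05261621 0.235     ] ray [0.51931097 0.05379121 0.235     ] [0.51670444 0.05341148 0.235     ]
grip [ 0.49931374 -0.23763575  0.227     ]
knobtop [0.47870375 0.38602839 0.107     ] [0.47565487 0.3868574  0.107     ]
collar [0.47991928 0.38480411 0.058     ] [0.47443168 0.38662488 0.058     ]
tamper [0.46178648 0.31164375 0.1       ] [0.46229202 0.31333161 0.1       ]
```

The fits are consistent: mill at (0.543, -0.062) with yaw 0.224, and the pin at about (0.477, 0.386). I'll lift and turn so the tool axes line up with the mill (tool x = mill y, tool y = mill x).

drive_tool(
  motion=[0, 0, -16, 0.114, 93, 0, 0, -16, 0.114, 93, 0, 0, -16, 0.114, 93, 0, 0, -16, 0.114, 93, 0, 0, -16, 0.114, 93, 0, 0, -16, 0.114, 93, 0, 0, -16, 0.114, 93, 0, 0, -16, 0.114, 93, 0, 0, -16, 0.114, 93, 0, 0, 0, 0, 93],
  grip_force=15,
)

```text
t: 0.93
position: [0.2041, 0.6184, 0.3656]
tool_rot: [-1.958, -2.455, -0.009]
force: [0.5, 0.5, 0.8]
finger_gap: 1.0
```

drive_tool(
  motion=[-38, 12, 0, 0, 93, -38, 12, 0, 0, 93, -38, 12, 0, 0, 93, -38, 12, 0, 0, 93, -38, 12, 0, 0, 93, -38, 12, 0, 0, 93, -38, 12, 0, 0, 93, -38, 12, 0, 0, 93, -38, 12, 0, 0, 93, -38, 12, 0, 0, 93],
)

```text
t: 1.77
position: [0.4058, 0.2717, 0.3615]
tool_rot: [-1.952, -2.461, 0.003]
force: [-0.0, 0.5, -0.3]
finger_gap: 1.002
```

drive_tool(
  motion=[-38, 12, 0, 0, 93, -38, 12, 0, 0, 93, -38, 0, 0, 0, 93, -38, -5, 0, 0, 93, -38, -5, 0, 0, 93, -38, -5, 0, 0, 93, -38, -5, 0, 0, 93, -38, -5, 0, 0, 93, -38, -5, 0, 0, 93, 0, 0, 0, 0, 93],
)

```text
t: 2.6
position: [0.475, -0.0705, 0.3622]
tool_rot: [1.969, 2.444, -0.008]
force: [0.6, -1.6, 0.9]
finger_gap: 1.001
```

drive_tool(
  motion=[-34, -3, 0, 0, 93, -34, -3, 0, 0, 93, -34, -3, 0, 0, 93, -34, -3, 0, 0, 93, -33, -2, 0, 0, 93, 0, 0, 0, 0, 93, 0, 0, 0, 0, 93],
)

```text
t: 3.18
position: [0.4998, -0.2303, 0.3611]
tool_rot: [-1.958, -2.454, 0.003]
force: [0.5, -0.2, -0.1]
finger_gap: 1.004
```

```bash
cat >> h.py <<'E'
mill=np.array([.5434,-.0624,.2244])
def delta(P,jaw):
    """mm in tool axes from TCP to world P; roll so that tool y lies at world angle jaw"""
    from plant import get_state
    s=get_state(); r=R.from_rotvec(s["tool_rot"]); y=r.apply([0,1,0])
    a=(np.arctan2(y[1],y[0])-jaw+np.pi/2)%np.pi-np.pi/2
    print("t",round(s["t"],2),"pos",s["position"].round(4),"d mm",(1e3*r.inv().apply(P-s["position"])).round(1),"roll",a.round(3),"tilt",r.apply([0,0,1])[:2].round(3),"q",s["q"].round(2),"F",s["force"].round(1))
E
python3 - <<'E'
from h import *
from plant import eyes
import cv2
delta(loc(mill,(-.082,-.161,.227-.0188)),mill[2])
d=eyes.snapshot("wrist"); np.savez("w1.npz",**d); cv2.imwrite("pics/w1.png",d["img"]); print(proj(d,loc(mill,(-.082,-.161,.227))),d["cam_to_world"].round(3).tolist())
E
```

```text
t 3.18 pos [ 0.4998 -0.2303  0.3611] d mm [ -7.1  -1.7 152.9] roll -0.001 tilt [-0.003  0.   ] q [-0.    0.39  0.61  1.48 -0.23  1.34  0.85] F [ 0.5 -0.2 -0.1]
[315.52305179 236.75468412] [[0.975, 0.215, 0.057, 0.483], [0.222, -0.94, -0.258, -0.159], [-0.002, 0.264, -0.964, 0.528], [0.0, 0.0, 0.0, 1.0]]
```

View pics/w1.png

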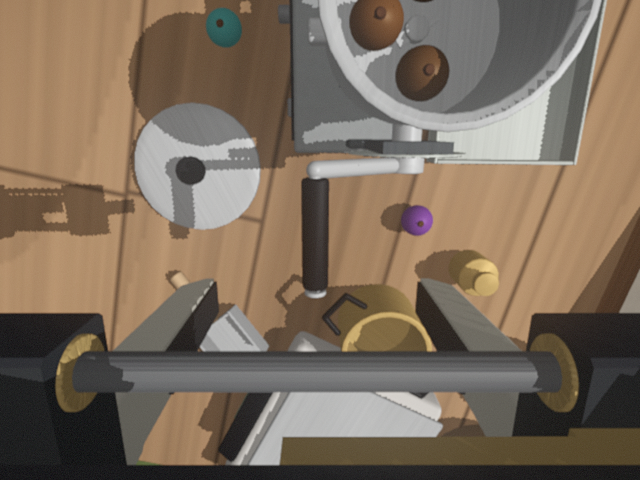

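The wrist view shows the grip centred at (315,236), exactly as predicted, so the mill fit holds. Next I descend and pinch it.

drive_tool(
  motion=[-4, -1, 20, 0, 70, -4, -1, 20, 0, 60, 0, 0, 20, 0, 60, 0, 0, 20, 0, 60, 0, 0, 20, 0, 60, 0, 0, 20, 0, 60, 0, 0, 17, 0, 60, 0, 0, 16, 0, 60, 0, 0, 0, 0, 60, 0, 0, 0, 0, 60],
)

```text
t: 4.07
position: [0.5007, -0.2347, 0.2091]
tool_rot: [-1.951, -2.459, -0.001]
force: [1.1, -0.1, 0.8]
finger_gap: 0.651
```

drive_tool(
  motion=[0, 0, 0, 0, 40, 0, 0, 0, 0, 30, 0, 0, 0, 0, 20, 0, 0, 0, 0, 10, 0, 0, 0, 0, 10, 0, 0, 0, 0, 10, 0, 0, 0, 0, 10],
  grip_force=18,
)

```text
t: 4.65
position: [0.4995, -0.2373, 0.2097]
tool_rot: [-1.956, -2.456, 0.002]
force: [-2.4, -0.9, 1.5]
finger_gap: 0.229
```

Run:
```python
from h import *
delta(loc(mill,(-.082,-.161,.227-.0188)),mill[2])
import math
# arc rows: 18 steps from -55 to +55
a=np.radians(np.linspace(-55,55,19)); print(np.c_[np.diff(100*np.sin(a)),-np.diff(100*np.cos(a))].round(1).tolist())
```

```text
t 4.65 pos [ 0.4995 -0.2373  0.2097] d mm [-0.2 -0.3  1.5] roll 0.001 tilt [-0.002  0.   ] q [ 0.05  0.52  0.56  1.73 -0.32  0.98  0.95] F [-2.4 -0.9  1.5]
[[6.6, -8.4], [7.4, -7.6], [8.2, -6.8], [8.9, -5.9], [9.5, -4.9], [9.9, -3.9], [10.3, -2.8], [10.5, -1.7], [10.6, -0.6], [10.6, 0.6], [10.5, 1.7], [10.3, 2.8], [9.9, 3.9], [9.5, 4.9], [8.9, 5.9], [8.2, 6.8], [7.4, 7.6], [6.6, 8.4]]
```

drive_tool(
  motion=[0, 6.6, -8.4, 0, 10, 0, 7.4, -7.6, 0, 10, 0, 8.2, -6.8, 0, 10, 0, 8.9, -5.9, 0, 10, 0, 9.5, -4.9, 0, 10, 0, 9.9, -3.9, 0, 10, 0, 10.3, -2.8, 0, 10, 0, 10.5, -1.7, 0, 10, 0, 10.6, -0.6, 0, 10],
)

```text
t: 5.4
position: [0.5784, -0.2195, 0.2524]
tool_rot: [-1.957, -2.453, 0.005]
force: [-4.1, -0.4, -0.0]
finger_gap: 0.234
```

Run:
```python
from h import *
delta(loc(mill,(0,-.161,.270-.0188)),mill[2])
```

```text
t 5.4 pos [ 0.5784 -0.2195  0.2524] d mm [-0.1  0.8  1.2] roll -0.0 tilt [-0.005 -0.   ] q [ 0.    0.59  0.56  1.48 -0.32  1.17  0.84] F [-4.1 -0.4 -0. ]
```

drive_tool(
  motion=[0, 10.6, 0.6, 0, 10, 0, 10.5, 1.7, 0, 10, 0, 10.3, 2.8, 0, 10, 0, 9.9, 3.9, 0, 10, 0, 9.5, 4.9, 0, 10, 0, 8.9, 5.9, 0, 10, 0, 8.2, 6.8, 0, 10, 0, 7.4, 7.6, 0, 10, 0, 6.6, 8.4, 0, 10, 0, 0, 0, 0, 10],
)

```text
t: 6.23
position: [0.6615, -0.2007, 0.2065]
tool_rot: [1.956, 2.458, -0.003]
force: [-0.4, -5.0, -6.2]
finger_gap: 0.23
```

drive_tool(
  motion=[0, 0, 0, 0, 10, 0, 0, 0, 0, 10, 0, 0, 0, 0, 10, 0, 0, 0, 0, 10, 0, 0, 0, 0, 10, 0, 0, 0, 0, 10, 0, 0, 0, 0, 10, 0, 0, 0, 0, 10, 0, 0, 0, 0, 10, 0, 0, 0, 0, 10],
)

```text
t: 7.07
position: [0.6595, -0.2011, 0.2096]
tool_rot: [-1.958, -2.457, 0.002]
force: [-1.5, -4.8, -6.2]
finger_gap: 0.231
```

drive_tool(
  motion=[0, 0, 0, 0, 10, 0, 0, 0, 0, 10, 0, 0, 0, 0, 10, 0, 0, 0, 0, 10, 0, 0, 0, 0, 10, 0, 0, 0, 0, 10, 0, 0, 0, 0, 10, 0, 0, 0, 0, 10, 0, 0, 0, 0, 10, 0, 0, 0, 0, 10],
)

```text
t: 7.9
position: [0.6595, -0.2011, 0.2095]
tool_rot: [-1.958, -2.457, 0.002]
force: [-1.3, -4.7, -5.8]
finger_gap: 0.229
```

Run:
```python
from h import *
from plant import eyes
import cv2
delta(loc(mill,(.082,-.161,.227-.0188)),mill[2])
im=[cv2.resize(eyes.snapshot(n)["img"],(400,300)) if 0 else eyes.snapshot(n)["img"] for n in("top","scene")]
cv2.imwrite("pics/hold.png",np.hstack([im[0][100:400,230:630],im[1][100:400,100:500]]))
```

```text
t 7.9 pos [ 0.6595 -0.2011  0.2095] d mm [ 0.  -0.4  1.3] roll 0.001 tilt [-0.001 -0.001] q [-0.    0.74  0.53  1.31 -0.37  1.19  0.78] F [-1.3 -4.7 -5.8]
```

View pics/hold.png

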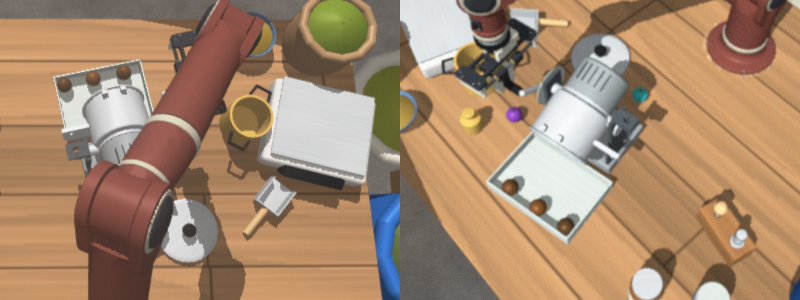

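All three limes lie at the far end of the tray. The drum sits at about 110°, held for more than 1.5 s. Swinging back now.

drive_tool(
  motion=[0, -6.6, -8.4, 0, 10, 0, -7.4, -7.6, 0, 10, 0, -8.2, -6.8, 0, 10, 0, -8.9, -5.9, 0, 10, 0, -9.5, -4.9, 0, 10, 0, -9.9, -3.9, 0, 10, 0, -10.3, -2.8, 0, 10, 0, -10.5, -1.7, 0, 10, 0, -10.6, -0.6, 0, 10],
)

```text
t: 8.75
position: [0.5829, -0.2184, 0.2525]
tool_rot: [1.952, 2.454, 0.005]
force: [5.6, -5.3, -11.1]
finger_gap: 0.231
```

drive_tool(
  motion=[0, -10.6, 0.6, 0, 10, 0, -10.5, 1.7, 0, 10, 0, -10.3, 2.8, 0, 10, 0, -9.9, 3.9, 0, 10, 0, -9.5, 4.9, 0, 10, 0, -8.9, 5.9, 0, 10, 0, -8.2, 6.8, 0, 10, 0, -7.4, 7.6, 0, 10, 0, -6.6, 8.4, 0, 10, 0, -1, 1, 0, 10],
)

```text
t: 9.58
position: [0.5004, -0.2371, 0.2107]
tool_rot: [1.955, 2.454, 0.005]
force: [-2.7, -0.9, 4.8]
finger_gap: 0.23
```

drive_tool(
  motion=[0, -1, 1, 0, 10, 0, -1, 1, 0, 10, 0, 0, 0, 0, 10, 0, 0, 0, 0, 10, 0, 0, 0, 0, 10, 0, 0, 0, 0, 10],
)

```text
t: 10.08
position: [0.4997, -0.2373, 0.2096]
tool_rot: [1.953, 2.456, 0.005]
force: [-2.6, -0.2, 8.6]
finger_gap: 0.23
```

Run:
```python
from h import *
delta(loc(mill,(-.082,-.161,.227-.0188)),mill[2])
```

```text
t 10.08 pos [ 0.4997 -0.2373  0.2096] d mm [-0.2 -0.4  1.3] roll 0.002 tilt [0.005 0.   ] q [ 0.05  0.52  0.55  1.74 -0.32  0.97  0.95] F [-2.6 -0.2  8.6]
```

drive_tool(
  motion=[0, -2, 1, 0, 10, 0, -1, 1, 0, 10, 0, 0, 0, 0, 10, 0, 0, 0, 0, 10, 0, 2, -1, 0, 10, 0, 1, -1, 0, 25],
)

```text
t: 10.58
position: [0.5002, -0.2365, 0.209]
tool_rot: [1.952, 2.456, 0.007]
force: [0.3, -0.7, 0.1]
finger_gap: 0.252
```

drive_tool(
  motion=[0, 0, 0, 0, 45, 0, 0, 0, 0, 60, 0, 0, 0, 0, 60, 0, 0, -10, 0, 60, 0, 0, -20, 0, 60, 0, 0, -30, 0, 60, 0, 0, -38, 0, 60, 0, 0, -38, 0, 60, 0, 0, -18, 0, 60, 0, 0, 0, 0, 60],
)

```text
t: 11.42
position: [0.4995, -0.2393, 0.3663]
tool_rot: [1.951, 2.449, 0.004]
force: [-0.6, -1.2, -0.7]
finger_gap: 0.641
```

Run:
```python
from h import *
from plant import eyes
import cv2
d=eyes.snapshot("wrist"); cv2.imwrite("pics/w2.png",d["img"][140:320,260:460]); print("grip expected",proj(d,loc(mill,(-.082,-.161,.227))))
delta(np.array([.477,.386,.36]),-.2)
```

```text
grip expected [316.45483147 223.72307755]
t 11.47 pos [ 0.4985 -0.2384  0.3634] d mm [613.3 118.8   2. ] roll 0.426 tilt [ 0.005 -0.002] q [ 0.01  0.39  0.61  1.48 -0.23  1.34  0.86] F [-0.2  0.1 -0.7]
```

View pics/w2.png

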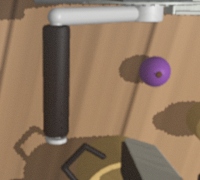

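The drum is upright again: the grip is at (317,222), against (316,224) expected. Now on to the pin.

drive_tool(
  motion=[38, 7.4, 0, 0, 60, 38, 7.4, 0, 0, 60, 38, 7.4, 0, 0, 60, 38, 7.4, 0, 0, 60, 38, 7.4, 0, 0, 60, 38, 7.4, 0, 0, 60, 38, 7.4, 0, 0, 60, 38, 7.4, 0, 0, 60, 38, 7.4, 0, 0, 60, 38, 7.4, 0, 0, 60],
)

```text
t: 12.3
position: [0.4833, 0.1512, 0.3593]
tool_rot: [-1.955, -2.456, 0.004]
force: [0.7, -0.4, 0.1]
finger_gap: 0.647
```

drive_tool(
  motion=[38, 7.4, 0, 0, 60, 38, 7.4, 0, 0, 60, 38, 7.4, 0, 0, 60, 38, 7.4, 0, 0, 60, 38, 7.4, 0, 0, 60, 38, 7.4, 0, 0, 60, 0, 0, 0, 0.106, 60, 0, 0, 0, 0.106, 60, 0, 0, 0, 0.106, 60, 0, 0, 0, 0.106, 60],
)

```text
t: 13.13
position: [0.476, 0.3815, 0.3586]
tool_rot: [-2.435, -1.985, 0.007]
force: [0.8, -0.5, -1.2]
finger_gap: 0.647
```

drive_tool(
  motion=[0, 0, 20, 0, 60, 0, 0, 20, 0, 60, 0, 0, 20, 0, 60, 0, 0, 20, 0, 60, 0, 0, 20, 0, 60, 0, 0, 0, 0, 60, 0, 0, 0, 0, 60],
)

```text
t: 13.72
position: [0.4756, 0.381, 0.2588]
tool_rot: [-2.43, -1.991, 0.008]
force: [0.2, 0.4, 1.2]
finger_gap: 0.647
```

Run:
```python
from h import *
from plant import eyes
import cv2
d=eyes.snapshot("wrist"); np.savez("w3.npz",**d); cv2.imwrite("pics/w3.png",d["img"]); print("knobtop expected",proj(d,(.477,.386,.107)))
delta(np.array([.477,.386,.072]),-.2)
```

```text
knobtop expected [318.67211057 216.44336427]
t 13.77 pos [0.4767 0.3814 0.2604] d mm [  4.8  -0.5 188.4] roll 0.002 tilt [-0.001 -0.001] q [-1.01  0.55  0.5   1.49 -0.28  1.17 -0.66] F [ 0.5  0.7 -0.1]
```

View pics/w3.png

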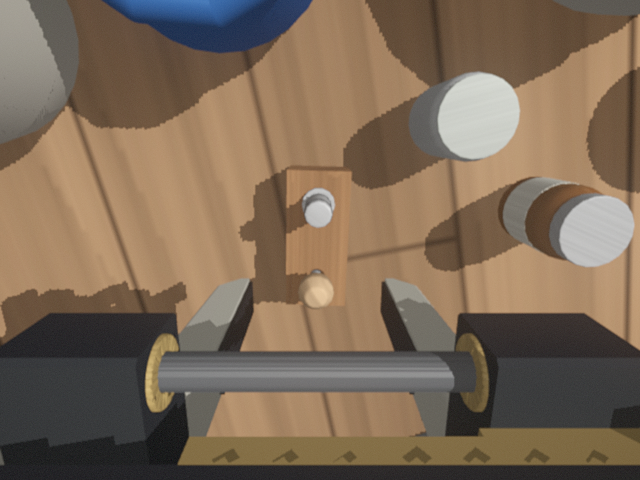

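The knob top is at (319,214), within about 1.5 mm of prediction. I'll nudge, descend to TCP z ≈ 0.068 and pinch.

drive_tool(
  motion=[3, -0.5, 20, 0, 60, 3, 0, 25, 0, 60, 0, 0, 25, 0, 60, 0, 0, 25, 0, 60, 0, 0, 25, 0, 60, 0, 0, 25, 0, 60, 0, 0, 20, 0, 60, 0, 0, 15, 0, 60, 0, 0, 12, 0, 60, 0, 0, 0, 0, 60],
)

```text
t: 14.6
position: [0.4769, 0.3872, 0.0672]
tool_rot: [-2.43, -1.991, 0.004]
force: [-0.4, 0.1, -0.5]
finger_gap: 0.649
```

drive_tool(
  motion=[0, 0, 0, 0, 45, 0, 0, 0, 0, 35, 0, 0, 0, 0, 28, 0, 0, 0, 0, 15, 0, 0, 0, 0, 10, 0, 0, 0, 0, 10, 0, 0, 0, 0, 10, 0, 0, 0, 0, 10],
  grip_force=25,
)

```text
t: 15.27
position: [0.4777, 0.3876, 0.0691]
tool_rot: [-2.43, -1.991, -0.001]
force: [-1.6, -0.1, 2.1]
finger_gap: 0.258
```

Run:
```python
from h import *
delta(np.array([.477,.386,.068]),-.2)
```

```text
t 15.27 pos [0.4777 0.3876 0.0691] d mm [-1.7 -0.4  1.1] roll 0.002 tilt [0.    0.001] q [-0.96  0.76  0.4   1.69 -0.4   0.77 -0.56] F [-1.6 -0.1  2.1]
```

drive_tool(
  motion=[0, 0, -10, 0, 10, 0, 0, -20, 0, 10, 0, 0, -30, 0, 10, 0, 0, -40, 0, 10, 0, 0, -40, 0, 10, 0, 0, -40, 0, 10, 0, 0, -40, 0, 10, 0, 0, -40, 0, 10, 0, 0, -20, 0, 10, 0, 0, 0, 0, 10],
)

```text
t: 16.1
position: [0.4799, 0.3879, 0.3551]
tool_rot: [2.43, 1.99, 0.018]
force: [0.2, 0.3, -0.2]
finger_gap: 0.26
```

drive_tool(
  motion=[0, 0, 0, -0.106, 10, 0, 0, 0, -0.106, 10, 0, 0, 0, -0.106, 10, 0, 0, 0, -0.106, 10, 0, 0, 0, 0, 10, 0, 0, 0, 0, 10],
)

```text
t: 16.6
position: [0.477, 0.3869, 0.3472]
tool_rot: [-1.96, -2.454, 0.005]
force: [-0.2, 0.1, -2.2]
finger_gap: 0.252
```

Run:
```python
from h import *
delta(loc(mill,(0,.118,.34)),mill[2])
```

```text
t 16.6 pos [0.477  0.3869 0.3472] d mm [-334.9  -34.7    7.7] roll -0.001 tilt [-0.003 -0.002] q [-0.96  0.5   0.42  1.32 -0.2   1.37 -0.32] F [-0.2  0.1 -2.2]
```

drive_tool(
  motion=[-37, -3.9, 0, 0, 10, -37, -3.9, 0, 0, 10, -37, -3.9, 0, 0, 10, -37, -3.9, 0, 0, 10, -37, -3.9, 0, 0, 10, -37, -3.9, 0, 0, 10, -37, -3.9, 0, 0, 10, -37, -3.9, 0, 0, 10, -37, -3.9, 0, 0, 10, 0, 0, 0, 0, 10],
)

```text
t: 17.43
position: [0.5178, 0.044, 0.349]
tool_rot: [1.976, 2.436, -0.008]
force: [-0.0, -1.6, -1.2]
finger_gap: 0.254
```

drive_tool(
  motion=[0, 0, 10, 0, 10, 0, 0, 10, 0, 10, 0, 0, 0, 0, 10, 0, 0, 0, 0, 10, 0, 0, 0, 0, 10],
)

```text
t: 17.85
position: [0.5181, 0.0553, 0.3288]
tool_rot: [1.957, 2.457, -0.0]
force: [0.1, -0.6, -1.3]
finger_gap: 0.248
```

Run:
```python
from h import *
from plant import eyes
import cv2
delta(loc(mill,(0,.118,.324)),mill[2])
z=lambda im,x,y,w,h,k:cv2.resize(im[y:y+h,x:x+w],None,fx=k,fy=k,interpolation=cv2.INTER_CUBIC)
o=np.zeros((600,800,3),np.uint8)
for i,n in enumerate(("scene","top","wrist")):
    d=eyes.snapshot(n); np.savez(n+"4.npz",**d); im=d["img"]
    c=proj(d,loc(mill,(0,.118,.245))); print(n,c)
    if n=="wrist": o[400:600,0:300]=z(im,220,60,300,200,1)
    else:
        x,y=int(c[0])-40,int(c[1])-45; print(x,y); o[0:400,400*i:400*i+400]=z(im,x,y,80,80,5)
cv2.imwrite("pics/ins.png",o)
```

```text
t 17.85 pos [0.5181 0.0553 0.3288] d mm [-2.4 -1.5  4.8] roll 0.001 tilt [ 0. -0.] q [-0.5   0.34  0.51  1.62 -0.17  1.22  0.26] F [ 0.1 -0.6 -1.3]
scene [326.16542299 214.07822174]
286 169
top [305.81723758 248.28672807]
265 203
wrist [315.33843709 248.83862967]
```

View pics/ins.png

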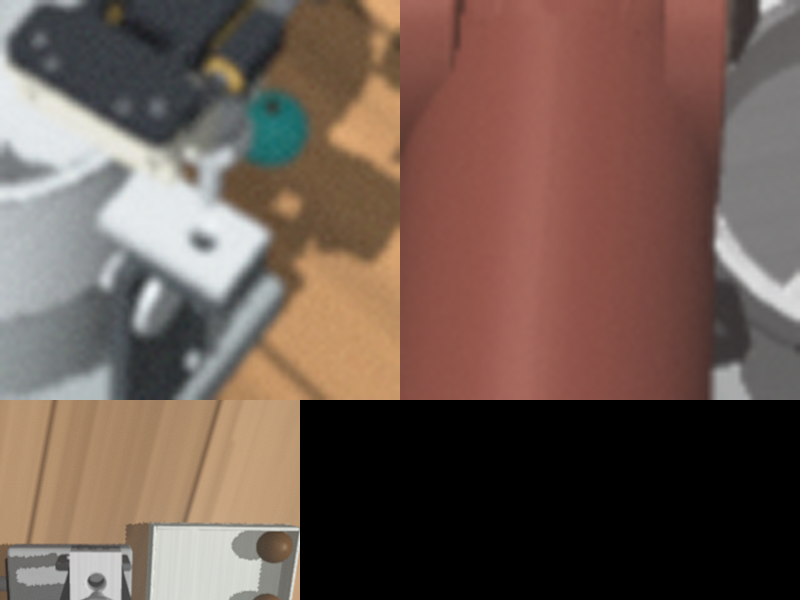

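Run:
```python
from h import *
import cv2
w=ld("wrist4.npz"); s=ld("scene4.npz"); im=w["img"]
cv2.imwrite("pics/w4.png",cv2.resize(im[200:350,240:400],None,fx=5,fy=5,interpolation=cv2.INTER_CUBIC)[:600])
tip=np.array([.5181,.0553,.3288-.064]); print("tip nominal wrist",proj(w,tip),"scene",proj(s,tip),"collar z+50 scene",proj(s,tip+[0,0,.05]),"hole fit",proj(w,loc(mill,(0,.118,.235))))
for n,d,uv in(("tip",s,(327.6,207.2)),): print(n,ray(d,uv,tip[2]))
print("hole scene",ray(s,(326.2,216.6),.235))
```

```text
tip nominal wrist [317.69825915 254.29468642] scene [327.044121   210.18549274] collar z+50 scene [328.01983834 197.09681099] hole fit [315.36007766 244.76426861]
tip [0.51204354 0.05054396 0.2648    ]
hole scene [0.51694665 0.05311065 0.235     ]
```

View pics/w4.png

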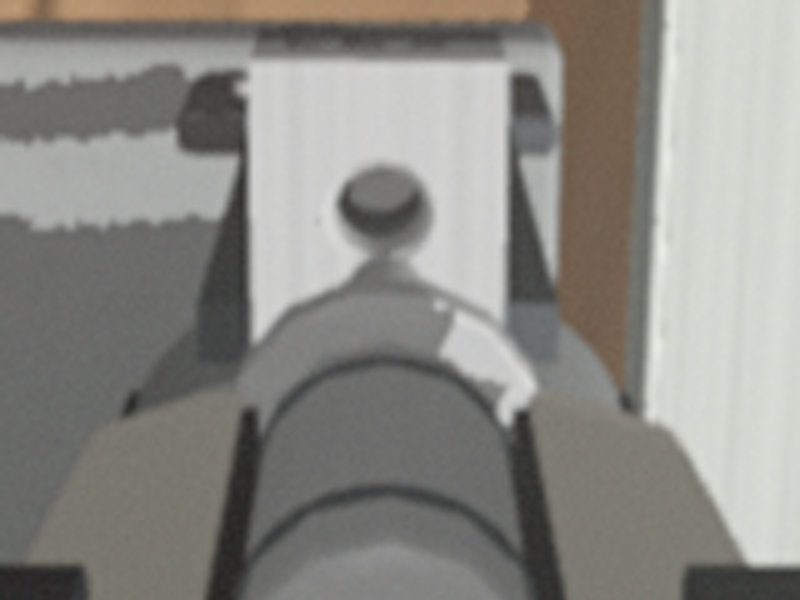

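Run:
```python
from h import *
w=ld("wrist4.npz"); p=ray(w,(316.6,241.2),.235); print(p,w["fx"]); delta(np.r_[p[:2],.299],mill[2])
print("tip-end edge ray",ray(w,(316.7,251.3),.265))
```

```text
[0.51741141 0.05540428 0.235     ] 382.3533441474682
t 18.0 pos [0.5183 0.0552 0.3292] d mm [ 0.4 -0.8 30.2] roll 0.002 tilt [0.001 0.   ] q [-0.5   0.34  0.51  1.62 -0.17  1.22  0.27] F [-0.4  0.9 -0.7]
tip-end edge ray [0.51702278 0.05715537 0.265     ]
```

drive_tool(
  motion=[-0.4, -0.3, 6, 0, 10, 0, 0, 6, 0, 10, 0, 0, 6, 0, 10, 0, 0, 6, 0, 10, 0, 0, 0, 0, 10, 0, 0, 0, 0, 10],
)

```text
t: 18.5
position: [0.5175, 0.0546, 0.304]
tool_rot: [-1.956, -2.457, 0.002]
force: [0.2, -0.4, -0.6]
finger_gap: 0.256
```

Run:
```python
from h import *
import cv2
from plant import eyes
w=eyes.snapshot("wrist"); s=eyes.snapshot("scene")
a=cv2.resize(w["img"][210:290,280:360],None,fx=5,fy=5,interpolation=cv2.INTER_CUBIC)
b=cv2.resize(s["img"][180:240,296:356],None,fx=20/3,fy=20/3,interpolation=cv2.INTER_CUBIC)
cv2.imwrite("pics/w5.png",np.hstack([a,b]))
h=np.array([.5174,.0554,.235])
delta(np.r_[h[:2],.275],mill[2]); print("hole",proj(w,h),proj(s,h))
from plant import get_state
t=get_state()["position"]-[0,0,.064]; print("tip",proj(w,t),proj(s,t))
```

```text
t 18.6 pos [0.518  0.0546 0.3048] d mm [ 0.9 -0.4 29.8] roll 0.002 tilt [ 0. -0.] q [-0.5   0.36  0.5   1.67 -0.19  1.16  0.28] F [ 1.1  0.6 -1.3]
hole [318.32643166 251.09215011] [326.76220614 217.38409469]
tip [318.97617503 255.22177345] [326.40648304 215.89404487]
```

View pics/w5.png

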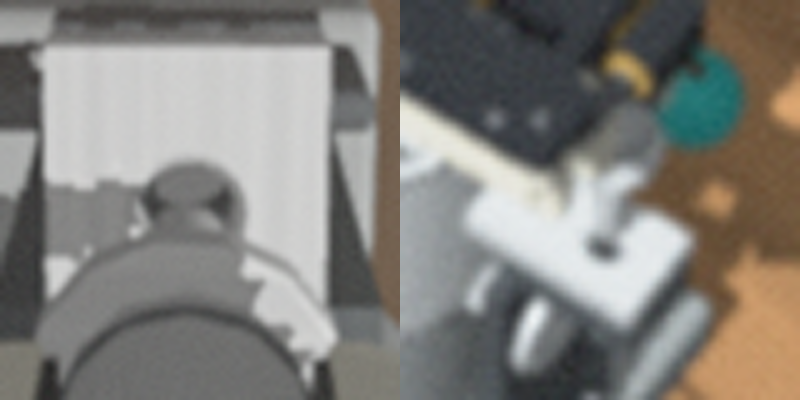

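The tip sits just over the hole. The wrist and scene views agree on a correction of about +0.8 mm in x and -0.4 mm in y. I'll insert gently.

drive_tool(
  motion=[0.8, -0.4, 1, 0, 10, 0, 0, 2, 0, 10, 0, 0, 3, 0, 10, 0, 0, 3, 0, 10, 0, 0, 3, 0, 10, 0, 0, 3, 0, 10, 0, 0, 0, 0, 10],
)

```text
t: 19.18
position: [0.5168, 0.0553, 0.2888]
tool_rot: [-1.956, -2.457, 0.002]
force: [-0.3, 0.1, -0.7]
finger_gap: 0.253
```

drive_tool(
  motion=[0, 0, 3, 0, 10, 0, 0, 3, 0, 10, 0, 0, 3, 0, 10, 0, 0, 3, 0, 10, 0, 0, 0, 0, 10],
)

```text
t: 19.6
position: [0.5168, 0.0553, 0.2769]
tool_rot: [-1.956, -2.457, 0.002]
force: [-0.6, -0.4, 0.2]
finger_gap: 0.256
```

drive_tool(
  motion=[0, 0, 4, 0, 10, 0, 0, 4, 0, 10, 0, 0, 4, 0, 10, 0, 0, 4, 0, 10, 0, 0, 4, 0, 10, 0, 0, 3, 0, 10, 0, 0, 0, 0, 10, 0, 0, 0, 0, 10],
)

```text
t: 20.27
position: [0.5172, 0.0552, 0.2545]
tool_rot: [-1.957, -2.458, 0.001]
force: [0.7, 0.1, -1.7]
finger_gap: 0.25
```

drive_tool(
  motion=[0, 0, 2, 0, 10, 0, 0, 2, 0, 10, 0, 0, 1, 0, 10, 0, 0, 1, 0, 10, 0, 0, 0, 0, 10, 0, 0, 0, 0, 10],
)

```text
t: 20.77
position: [0.5172, 0.0553, 0.2491]
tool_rot: [-1.957, -2.458, -0.001]
force: [-2.2, -0.5, 3.7]
finger_gap: 0.254
```

Contact came at the expected height, with the collar on the ear. I'll release and back off.

drive_tool(
  motion=[0, 0, 0, 0, 30, 0, 0, 0, 0, 40, 0, 0, 0, 0, 50, 0, 0, 0, 0, 50, 0, 0, -10, 0, 50, 0, 0, -20, 0, 50, 0, 0, -30, 0, 50, 0, 0, -30, 0, 50, 0, 0, -30, 0, 50, 0, 0, 0, 0, 50],
)

```text
t: 21.6
position: [0.5204, 0.0547, 0.3755]
tool_rot: [1.951, 2.45, 0.015]
force: [0.5, -0.6, 0.8]
finger_gap: 0.535
```

drive_tool(
  motion=[37, 0, 0, 0, 50, 37, 0, 0, 0, 50, 37, 0, 0, 0, 50, 37, 0, 0, 0, 50, 37, 0, 0, 0, 50, 37, 0, 0, 0, 50, 37, 0, 0, 0, 50, 0, 0, 0, 0, 50, 0, 0, 0, 0, 50, 0, 0, 0, 0, 50],
)

```text
t: 22.43
position: [0.4595, 0.307, 0.3687]
tool_rot: [1.957, 2.456, -0.001]
force: [0.6, -0.5, -0.3]
finger_gap: 0.538
```

Run:
```python
from h import *
import cv2
from plant import eyes
s=eyes.snapshot("scene"); t=eyes.snapshot("top")
a=cv2.resize(s["img"][150:350,180:380],None,fx=2,fy=2); b=cv2.resize(t["img"][150:350,270:470],None,fx=2,fy=2)
cv2.imwrite("pics/end.png",np.hstack([a,b]))
for n,d,x,y in(("s",s,180,150),("t",t,270,150)):
  for P in((0,.118,.287),(0,.118,.241),(-.082,-.161,.227)): print(n,P,((proj(d,loc(mill,P))-[x,y])*2).round())
```

```text
s (0, 0.118, 0.287) [294. 107.]
s (0, 0.118, 0.241) [292. 130.]
s (-0.082, -0.161, 0.227) [138. -25.]
t (0, 0.118, 0.287) [ 71. 190.]
t (0, 0.118, 0.241) [ 72. 197.]
t (-0.082, -0.161, 0.227) [330. 215.]
```

View pics/end.png

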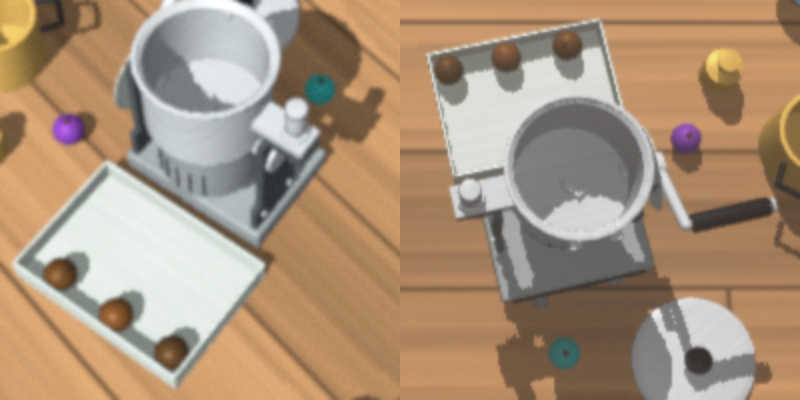

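The pin's knob top is at (296,105) in scene and (70,187) in top, against predictions of (294,107) and (71,190), so it is fully seated. The drum is upright and empty, and the limes are in the tray.

```bash
python3 -c "
from plant import manip; print(manip.finish_job())"
```

```text
the job is handed in; nothing more can be done
None
```

The job is handed in at about t = 22.5 s, well inside the 72 s limit. I swung the drum to about 110° and held it there for about 1.6 s, which dropped all three limes into the tray. Then I swung it back to its stop and put the locking pin down through the ear and bracket.

The last checks, all from tool readings and camera pictures, since the hand-in gives no verdict:
- **Drum:** the tool came back to within 1 mm of where it first gripped the lever. In the wrist picture the grip was within 2 pixels of its expected upright position.
- **Pin:** it went in with no notable force. Contact came with the tool at z = 0.249 m, the height expected with the collar on the ear. The knob's top matched the fully seated position to within about 3 pixels in two enlarged (2×) views.
- **Limes and tray:** all three limes lie in the tray along its far wall. The tray looks flat, but I did not measure its angle.
- **Bystanders:** I saw no movement in any picture, but I did not measure each one. The jar, tin, tamper and scoop are outside the final picture.
- **Robot:** the gripper was clear of everything at the end.

Before the insertion, the different position estimates of the ear hole disagreed by up to about 2–3 mm. I settled this with a close look through the wrist camera just above the hole. No check failed.

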